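Find the spindle with bearing play and tag it

ROBOT

A 7-joint arm with a two-finger parallel gripper is mounted at the origin on a cart in front of the work surface, level with it; the furniture and walls round the work are solid. World frame = base frame: x ahead of the robot, y to its left, z up, the work surface at z = 0. Lengths are in mm, angles in rad, forces in N, time in s.
With the tool pointing down it reaches from about 425 to 950 mm from the base axis. Payload 4.7 kg.
Tool frame: the origin (TCP) lies at the very end of the fingers, on their centre line; the grasp point (between the pads) lies 19 mm behind it (arm.grip_point_offset is the distance from the TCP to the grasp point, in mm); z points along the fingers, y is the direction in which the jaws open and shut (so a half turn about z gives the same grasp; the last joint's range is limited). The gripper opens to 87 mm and grips with 3 to 60 N. Pads are 19 mm wide; open, the fingers measure 117 mm over their backs; the gripper's body (75 mm by 190 mm) begins 51 mm behind the grasp point.
Start: joints at [1.088, 0.469, -0.049, 1.532, 0.024, 1.141, -0.082], TCP at [295.956, -606.679, 222.573] pointing down, gripper open.
Joint ranges: [-2.59, 2.59], [-0.33, 1.99], [-1.39, 1.29], [0.1, 2.45], [-1.04, 4.18], [0.21, 1.99], [-2.66, 2.66]. Speed limits (rad/s): [2.57, 2.57, 3.14, 3.14, 3.14, 3.14, 3.14].

INTERFACE

Orientations are given as a unit quaternion [w, x, y, z].
In Python, from rig import state, eyes, job, arm gives the robot as it stands.
- The arm moves only by the tool carry_out, never from a script. Its argument "deltas" is a list of rows, each a list of 5 numbers: the shift along the world's x, y, z in cm, then the turn about the world's z in rad, then the gripper's target within -1 to 1 (fully open at 1, half-way at 0, shut at -1). A call has 1 to 5 rows; each row shifts and turns the commanded pose from where the row before left it; what a row does not reach is not made up. A row lasts 1/10 s, in which the tool goes at most 50 mm and 8.59 degrees, less where a joint would pass 70% of its speed; a pose out of reach is approached as far as the arm can. A call is refused whole if a number of a shift passes 5 or a number of a turn 0.15, either way. A call with a gripper value outside its range is refused whole. The fingers move at their own pace and stop on an object; the grip force is fixed at half the most. Time passes only in rows, so rows that do not move let the fingers close. It gives the time, the measured TCP pose, the force and the opening at its end, in the units of the state.
- state(): the state, without advancing time (a new reading comes with each control period).
- eyes.grab_frame(name): name is "side" or "top"; returns (picture, depth): 400x640x3 uint8, red, green, blue; 400x640 float32, mm along the optical axis (not along the pixel's ray), 0 where there is no reading.
- eyes.get_calibration(name): a dict with "vertical_fov" (degrees; the focal length in pixels is half the picture's height over the tangent of half this angle, whatever the lens; pixels are square), "cx", "cy" (the principal point, pixels), "eye" and "attitude" of the camera in the world. Camera axes: x right, y down, z forward; pixel columns grow to the right and rows downward; lengths in mm; the calibration is good to about 2 mm. A picture is of the moment at which its call begins. get_calibration takes no time and is no camera call.
- job.hand_in(): hands the job in, once; it reports no verdict.
The state is a dict: "clock": time; "joint_positions": joint angles; "qd": joint speeds; "joint_efforts": joint torques, N m; "tcp_pos": TCP position; "tool_rot": TCP orientation; "ft_force": force on the tool from outside, world axes, zero at the start; "ft_torque": the same for the moment, N m; "gripper_width": opening from 0.0 (shut) to 1.0 (fully open).
Only numpy, scipy, OpenCV 4.12 (cv2) and the standard library are available. Lean on these libraries where they do the work, as an engineer would, in place of code of your own. Each camera call takes 0.05 s, during which the arm holds its last target.

TASK

One of the three spindles on the grey stirrer drive has a worn bearing. Take the spindles by their heads and rock them gently side to side, never pushing with more than about 8 N, to find the one with play; rock that one over to its left stop and then to its right stop, leave it leaning on the right stop, and gently lower the red collar over it onto its pulley without setting it upright again. Leave everything else where it is.

Things in the scene. Friction and masses are not known exactly. Their poses are not given: they have to be found in the camera images.
- drive: Grey stirrer drive, fixed: housing 80 x 340 mm, 60 mm high. Origin at the centre of its underside, x away from the robot, y to the left along the row, z up. Three spindles that look alike stand at x = 0, y = +115 mm (left), 0 (middle), -115 mm (right). They rock only left and right (drive's y), about an axle 45 mm above the bench, and do not turn. Exactly one bearing is worn; which one varies.
- collar: Loose red plastic collar (ring) lying flat on the bench in front of the drive: 54 mm outside, 40 mm hole, 20 mm high, 40 g. Origin at the centre of its underside, z along its axis. It goes down over a spindle's head and rests on the pulley.
- head_left (a point): The left spindle's head, a bright upright cylinder 20 mm wide, from 99 to 131 mm above the bench; the point is on its axis at 115 mm and moves with it, z along the spindle. For all three spindles: in a sound bearing the head moves 0.7 mm either side of upright, then the spindle bends at about 8 N per mm and springs back.
- pulley_left (a point): Centre of the flat top of the left spindle's pulley (46 mm wide, bright flanges, black rim), 77.5 mm above the bench, on the spindle's axis, under 22 mm of thin shaft (12 mm) and the head. The collar's underside rests here. z along the spindle.
- head_middle (a point): The middle spindle's head, a bright upright cylinder 20 mm wide, from 99 to 131 mm above the bench; the point is on its axis at 115 mm and moves with it, z along the spindle. For all three spindles: in a worn bearing the head moves 8 mm either side of upright against about 1 N of friction, then meets its stop (again about 8 N per mm); let go, it stays.
- pulley_middle (a point): Centre of the flat top of the middle spindle's pulley (46 mm wide, bright flanges, black rim), 77.5 mm above the bench, on the spindle's axis, under 22 mm of thin shaft (12 mm) and the head. The collar's underside rests here. z along the spindle.
- head_right (a point): The right spindle's head, a bright upright cylinder 20 mm wide, from 99 to 131 mm above the bench; the point is on its axis at 115 mm and moves with it, z along the spindle. For all three spindles: at the start every head is within 0.5 mm of upright. Pinch a head with the jaws closing along the drive's x; closing along y would shove it sideways.
- pulley_right (a point): Centre of the flat top of the right spindle's pulley (46 mm wide, bright flanges, black rim), 77.5 mm above the bench, on the spindle's axis, under 22 mm of thin shaft (12 mm) and the head. The collar's underside rests here. z along the spindle.
- bend_left (a joint): Springy bending of the left spindle under a sideways push, in rad, positive to the right; 0 when not loaded, 0.018 rad for 10 N at mid head. Rocking in the bearing does not show here.
- bend_middle (a joint): Springy bending of the middle spindle under a sideways push, in rad, positive to the right; 0 when not loaded, 0.018 rad for 10 N at mid head. Rocking in the bearing does not show here.
- bend_right (a joint): Springy bending of the right spindle under a sideways push, in rad, positive to the right; 0 when not loaded, 0.018 rad for 10 N at mid head. Rocking in the bearing does not show here.
- beaker_50: Bystander, loose, to be left alone: small clear beaker, 44 mm wide, 55 mm high. Origin at the centre of its underside.
- sample_pot_3: Bystander, loose, to be left alone: white pot with a red lid, 48 mm wide, 60 mm high. Origin at the centre of its underside.
- marker_red: Bystander, loose, to be left alone: white marker pen with a red cap, 138 mm long, lying. Origin at the centre of its underside.
- timer: Bystander, loose, to be left alone: white kitchen-type timer with a display, 35 x 68 x 65 mm. Origin at the centre of its underside.
Not all that is in view belongs to the job. Of the things that look like the collar, the smaller one is meant.

How it is judged (in metres and radians):
On the way, in this order (a step that is already met when the one before it is completed fails the run):
1. the spindle with play is rocked over to its left stop (head at least 6.3 mm left of upright) ((y of head_left in the frame of drive above 0.1213 m or y of head_middle in the frame of drive above 0.0063 m or y of head_right in the frame of drive above -0.1087 m)), for 0.1 s.
2. and then over to its right stop (head at least 6.3 mm right of upright) ((y of head_left in the frame of drive below 0.1087 m or y of head_middle in the frame of drive below -0.0063 m or y of head_right in the frame of drive below -0.1213 m)), for 0.1 s.
At the end, for the whole second after the job is handed in: The red collar is round the spindle that has play, at rest on its pulley (within 17 mm of the axis sideways and 5 mm in height), and that spindle is left leaning to the right (head at least 4 mm to the right of upright along the drive's row) (((horizontal distance between collar and pulley_left below 0.017 m and z of collar in the frame of pulley_left between -0.005 and 0.005 m and y of head_left in the frame of drive below 0.111 m) or (horizontal distance between collar and pulley_middle below 0.017 m and z of collar in the frame of pulley_middle between -0.005 and 0.005 m and y of head_middle in the frame of drive below -0.004 m) or (horizontal distance between collar and pulley_right below 0.017 m and z of collar in the frame of pulley_right between -0.005 and 0.005 m and y of head_right in the frame of drive below -0.119 m)) and linear speed of collar below 0.02 m/s); the robot touches nothing.
It fails at once if a spindle is pushed sideways at its head with more than 12 N (bent by more than 0.022 rad) (value of joint any of bend_left, bend_middle, bend_right above 0.022 rad or value of joint any of bend_left, bend_middle, bend_right below -0.022 rad).
It fails at once if a bystander is disturbed (moved more than 20 mm) (distance of any of beaker_50, sample_pot_3, marker_red, timer from where it was at the start of the episode above 0.02 m).
It also fails if it takes over 72 s, if anything falls off the work surface, if the arm or the gripper's body presses on something with over 40 N, if the wrist force passes 120 N, or if a joint passes its speed limit or range.

## Working session

There is one attempt and no reset: what is moved stays moved. The work goes in short steps, Python scripts to look and compute and a tool call to move; the robot and the scene stay as the last step left them, time stands still between calls to the robot, and variables do not carry over. Pictures are saved under pics/ and viewed, and the job is handed in when it is done.

Besides the shell and the picture viewer there is one more tool, called after "Call:" as a command line: name --pt "numbers of a row" for each row, then --argument value for the rest. carry_out: Moves the arm, as the interface text tells. Its arguments: {"type":"object","properties":{"deltas":{"type":"array"}},"required":["deltas"]}

```bash
ls; mkdir -p pics
python3 - <<'E'
from rig import state, eyes, job, arm
import cv2,json
print(state())
for n in("side","top"):
    p,d=eyes.grab_frame(n); cv2.imwrite(f"pics/{n}0.png",p[:,:,::-1]); print(n,eyes.get_calibration(n))
    import numpy as np; np.save(f"{n}0d.npy",d)
E
```

```text
pics
{'clock': 0.0, 'joint_positions': array([ 1.08812528,  0.46946302, -0.04859028,  1.53366717,  0.02410978,
        1.14097516, -0.08228928]), 'qd': array([ 0.00217608, -0.00020261,  0.00301686, -0.00115694,  0.00145965,
       -0.00018964,  0.00175895]), 'joint_efforts': array([-6.53562747e-04, -5.07981706e+01, -8.10997747e-02, -2.36156327e+01,
       -6.14312897e-02,  3.78652441e-02,  1.64689350e-04]), 'tcp_pos': array([ 295.6419706 , -606.1653161 ,  221.49619181]), 'tool_rot': array([-9.28881993e-04,  9.74366561e-01,  2.24964170e-01, -2.55401795e-04]), 'ft_force': array([-0.31290911,  0.39931207,  0.73325568]), 'ft_torque': array([ 0.00494432,  0.0022665 , -0.03508314]), 'gripper_width': 1.0007865381538235}
side {'vertical_fov': 49.37218252611693, 'cx': 315.84206822968, 'cy': 201.16096084138545, 'eye': array([  283.30591821, -1183.01783576,   971.96350607]), 'attitude': array([-0.46017827,  0.88264524, -0.08542608,  0.04330961])}
top {'vertical_fov': 53.83661859046962, 'cx': 312.04137760484775, 'cy': 201.41380913172753, 'eye': array([ 446.6454197 ,   21.52128192, 1242.01438345]), 'attitude': array([ 0.02067188, -0.70298767,  0.7108427 , -0.00914682])}
```

View pics/side0.png

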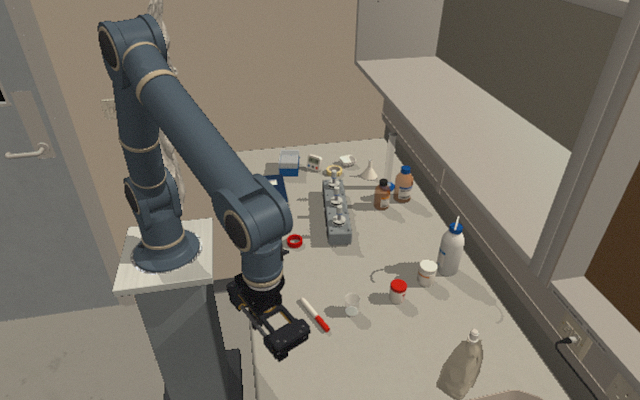

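View pics/top0.png

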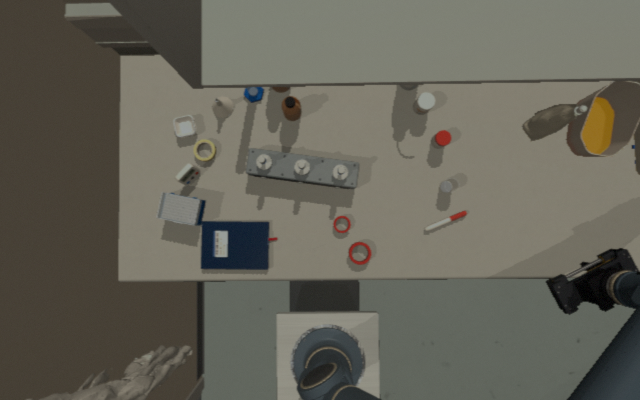

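The top view shows the drive's heads near (264,161), (302,168) and (341,173). The small collar is at (342,225), the larger ring at (360,253).

```bash
cat > h.py <<'E'
import numpy as np,cv2
from scipy.spatial.transform import Rotation as R
from rig import state, eyes, job, arm
def cal(n):
    c=eyes.get_calibration(n); q=c['attitude']; return c,R.from_quat([q[1],q[2],q[3],q[0]]).as_matrix(),200/np.tan(np.radians(c['vertical_fov'])/2)
def cloud(n,d):
    c,Rm,f=cal(n); v,u=np.mgrid[:400,:640]
    P=np.stack([(u-c['cx'])/f*d,(v-c['cy'])/f*d,d],-1)
    W=P@Rm.T+c['eye']; W[d<=0]=np.nan; return W
def atz(n,u,v,z):
    c,Rm,f=cal(n); r=Rm@np.array([(u-c['cx'])/f,(v-c['cy'])/f,1]); return c['eye']+r*(z-c['eye'][2])/r[2]
def proj(n,p):
    c,Rm,f=cal(n); q=Rm.T@(np.array(p)-c['eye']); return c['cx']+f*q[0]/q[2],c['cy']+f*q[1]/q[2]
E
python3 - <<'E'
from h import *
p=cv2.imread('pics/top0.png'); d=np.load('top0d.npy'); W=cloud('top',d)
cv2.imwrite('pics/zt.png',cv2.resize(p[135:270,235:385],None,fx=5,fy=4.4*5/4.4*0.88,interpolation=cv2.INTER_CUBIC)[:600])
for n,(u,v) in dict(l=(264,161),m=(302,168),r=(341,173)).items():
    w=W[v-12:v+13,u-12:u+13].reshape(-1,3); k=w[w[:,2]>115]; print(n,len(k),k.mean(0),k[:,2].max())
    k=w[(w[:,2]>68)&(w[:,2]<85)]; print(len(k),k.mean(0))
w=W[145:192,240:365].reshape(-1,3); k=w[(w[:,2]>52)&(w[:,2]<67)]
print('house',len(k),cv2.minAreaRect(k[:,:2].astype(np.float32)),k[:,2].mean())
hsv=cv2.cvtColor(p,cv2.COLOR_BGR2HSV); m=((hsv[...,0]<8)|(hsv[...,0]>172))&(hsv[...,1]>140)&(hsv[...,2]>70)
n,l,s,c=cv2.connectedComponentsWithStats(m.astype(np.uint8))
for i in range(1,n):
    if s[i,4]>15:
        k=W[l==i]; print(s[i],c[i],np.nanmean(k,0),np.nanmedian(k[:,2]),atz('top',*c[i],20), 'circ',cv2.minEnclosingCircle(np.array([atz('top',x,y,20)[:2] for y,x in np.argwhere(l==i)],np.float32)))
E
```

```text
l 44 [615.56257824 180.86365483 129.45547565] 136.50049111159
135 [613.39079336 179.98073818  76.82243474]
m 42 [598.62666143  68.3091428  128.81971509] 134.98659351814786
139 [596.9376532   67.93935838  77.19527749]
r 41 [581.76203197 -44.26696719 129.94035352] 134.64280424125513
140 [580.88702851 -43.65748197  77.25396181]
house 2368 ((598.7256469726562, 69.003662109375), (340.119873046875, 81.86494445800781), 81.68832397460938) 59.511730740299114
[435 130  16  16 183] [442.87978142 137.63934426] [ 684.17942315 -355.2146092    59.6366425 ] 59.75065395407887 [ 692.1389294  -367.84762308   20.        ] circ ((692.4797973632812, -367.5059814453125), 24.07148551940918)
[450 211  16  10  71] [458.02816901 215.29577465] [ 450.36732004 -409.91390997   15.49072187] 15.470285310783993 [ 450.35133966 -408.33129259   20.        ] circ ((453.72247314453125, -407.0647277832031), 24.91110610961914)
[334 216  16  17  89] [341.5505618  223.92134831] [427.56005021 -49.49871253  18.40505434] 19.04102102678098 [427.58106577 -49.39533094  20.        ] circ ((427.4918212890625, -49.154937744140625), 25.820667266845703)
[269 238   8   3  18] [272.16666667 238.66666667] [383.40611258 167.85948187   3.91725963] 4.299674455686045 [384.22722771 165.96307812  20.        ] circ ((383.22833251953125, 164.94686889648438), 11.283708572387695)
[349 242  22  23 174] [359.7183908  253.11494253] [ 337.51520964 -103.67501547   23.90072576] 24.81397906043503 [ 337.15589286 -104.07837928   20.        ] circ ((337.5992736816406, -103.57738494873047), 34.0570068359375)
```

View pics/zt.png

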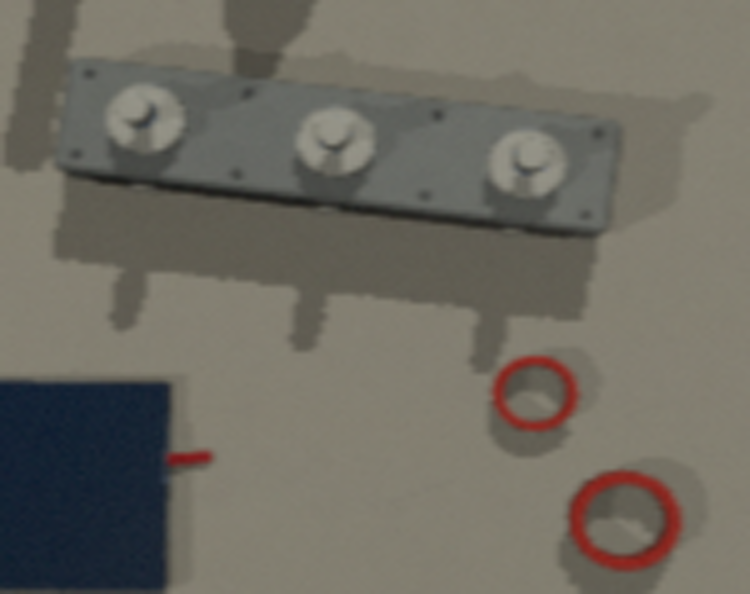

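Call:
carry_out --pt "2 4 0 0.12 1" --pt "2 4 0 0.12 1" --pt "2 4 0 0.12 1" --pt "2 4 0 0.12 1" --pt "2 4 0 0.12 1"

```text
clock: 0.6
tcp_pos: [396.3, -404.8, 222.2]
tool_rot: [-0.0, 0.863, 0.505, -0.0]
ft_force: [0.8, -0.6, 0.1]
gripper_width: 0.996
```

Call:
carry_out --pt "2 4 0 0.12 1" --pt "2 4 0 0.12 1" --pt "2 4 0 0.13 1" --pt "2 4 0 0 1" --pt "2 4 0 0 1"

```text
clock: 1.1
tcp_pos: [496.1, -205.1, 222.3]
tool_rot: [-0.0, 0.757, 0.653, -0.0]
ft_force: [0.9, -0.4, 0.0]
gripper_width: 1.001
```

Call:
carry_out --pt "2 4 0 0 1" --pt "2 4 0 0 1" --pt "2 4 0 0 1" --pt "2.5 4 0 0 1" --pt "0 0 -2 0 1"

```text
clock: 1.6
tcp_pos: [585.1, -38.0, 204.9]
tool_rot: [0.001, 0.754, 0.657, 0.005]
ft_force: [0.2, -1.1, 0.1]
gripper_width: 0.999
```

Run:
```python
from h import *
print(state()['tcp_pos'],state()['ft_force'])
p,d=eyes.grab_frame('side'); cv2.imwrite('pics/s1.png',cv2.resize(p[150:270,250:410,::-1],None,fx=5,fy=5,interpolation=cv2.INTER_CUBIC))
```

```text
[585.1304574  -37.97554383 204.94616083] [ 0.15729099 -1.0583415   0.1449206 ]
```

View pics/s1.png

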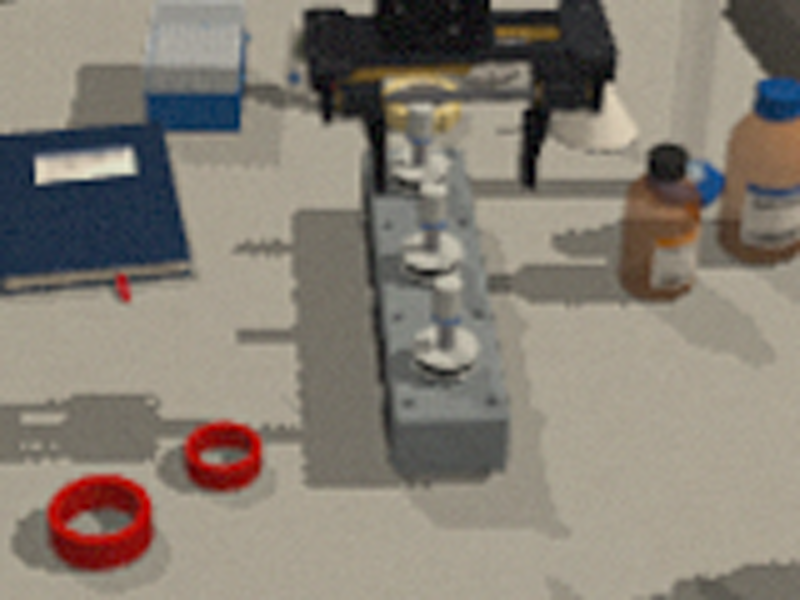

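The gripper is above the right spindle with its jaws astride along the drive's x. The collar is at about (224,455) in this crop. I'll descend.

Call:
carry_out --pt "0 0 -3 0 1" --pt "0 0 -3 0 1" --pt "0 0 -2 0 1" --pt "0 0 0 0 1" --pt "0 0 0 0 1"

```text
clock: 2.15
tcp_pos: [580.8, -47.5, 122.8]
tool_rot: [-0.0, 0.757, 0.653, -0.0]
ft_force: [0.2, -0.3, 1.1]
gripper_width: 1.001
```

Call:
carry_out --pt "0 0.2 -1.3 0 1" --pt "0 0 -1.3 0 0" --pt "0 0 0 0 -0.4" --pt "0 0 0 0 -0.5" --pt "0 0 0 0 -0.5"

```text
clock: 2.65
tcp_pos: [581.3, -44.6, 96.9]
tool_rot: [0.0, 0.757, 0.653, 0.0]
ft_force: [0.1, -0.6, 1.1]
gripper_width: 0.721
```

Call:
carry_out --pt "0 0 0 0 -1" --pt "0 0 0 0 -1" --pt "0 0 0 0 -1" --pt "0 0 0 0 -1" --pt "0 0 0 0 -1"

```text
clock: 3.15
tcp_pos: [581.0, -44.7, 96.6]
tool_rot: [0.0, 0.757, 0.653, 0.0]
ft_force: [0.5, 0.1, 0.6]
gripper_width: 0.266
```

Call:
carry_out --pt "0 0 0 0 -1" --pt "0 0 0 0 -1" --pt "0 0 0 0 -1"

```text
clock: 3.45
tcp_pos: [581.7, -44.8, 96.7]
tool_rot: [0.001, 0.757, 0.653, 0.001]
ft_force: [2.6, -0.4, -1.2]
gripper_width: 0.218
```

Call:
carry_out --pt "0.007 0.05 0 0 -1" --pt "0.007 0.05 0 0 -1" --pt "0 0 0 0 -1"

```text
clock: 3.75
tcp_pos: [581.7, -44.4, 96.8]
tool_rot: [0.001, 0.757, 0.653, 0.0]
ft_force: [3.8, -1.7, -1.1]
gripper_width: 0.221
```

Call:
carry_out --pt "0.007 0.05 0 0 -1" --pt "0.007 0.05 0 0 -1" --pt "0 0 0 0 -1"

```text
clock: 4.05
tcp_pos: [581.7, -43.9, 96.7]
tool_rot: [0.001, 0.757, 0.653, -0.0]
ft_force: [4.1, -3.4, -1.2]
gripper_width: 0.219
```

Call:
carry_out --pt "0.007 0.05 0 0 -1" --pt "0 0 0 0 -1" --pt "0 0 0 0 -1"

```text
clock: 4.35
tcp_pos: [581.7, -43.8, 96.7]
tool_rot: [0.001, 0.757, 0.653, -0.0]
ft_force: [3.7, -4.5, -1.0]
gripper_width: 0.215
```

Run:
```python
from h import *
s=state();print(s['tcp_pos'],s['ft_force'],s['ft_torque'])
```

```text
[581.70676277 -43.76619491  96.73322217] [ 3.66459157 -4.49152836 -0.96077458] [-1.06528546 -0.95445843  0.0025957 ]
```

The right spindle springs (about 4 N at 1 mm), so it's sound. I'll back off, release it and go to the middle one.

Call:
carry_out --pt "-0.014 -0.1 0 0 -1" --pt "-0.021 -0.15 0 0 -1" --pt "0 0 0 0 0.2" --pt "0 0 0 0 0.2" --pt "0 0 0 0 0.2"

```text
clock: 4.85
tcp_pos: [579.3, -43.9, 96.1]
tool_rot: [-0.001, 0.757, 0.654, -0.001]
ft_force: [1.0, -0.6, 0.3]
gripper_width: 0.411
```

Call:
carry_out --pt "0 0 2 0 0.2" --pt "0 0 3 0 0.2" --pt "0 0 0 0 0.2"

```text
clock: 5.15
tcp_pos: [582.6, -43.8, 150.0]
tool_rot: [0.002, 0.757, 0.653, 0.002]
ft_force: [0.5, -0.6, 0.7]
gripper_width: 0.582
```

Call:
carry_out --pt "0.56 3.8 0 0 0.2" --pt "0.56 3.8 0 0 0.2" --pt "0.56 3.77 0 0 0.2" --pt "0 0 0 0 0.2" --pt "0 0 0 0 0.2"

```text
clock: 5.65
tcp_pos: [596.6, 70.2, 145.7]
tool_rot: [-0.001, 0.756, 0.654, -0.001]
ft_force: [0.4, -0.5, 0.9]
gripper_width: 0.602
```

Call:
carry_out --pt "0 0 -2 0 0.2" --pt "0 0 -2 0 0.2" --pt "0 0 -1 0 0" --pt "0 0 0 0 -0.4" --pt "0 0 0 0 -0.5"

```text
clock: 6.15
tcp_pos: [597.9, 68.4, 96.8]
tool_rot: [0.0, 0.757, 0.653, 0.0]
ft_force: [0.4, -0.2, 0.1]
gripper_width: 0.408
```

Call:
carry_out --pt "0 0 0 0 -1" --pt "0 0 0 0 -1" --pt "0 0 0 0 -1" --pt "0 0 0 0 -1" --pt "0 0 0 0 -1"

```text
clock: 6.65
tcp_pos: [598.9, 69.0, 97.5]
tool_rot: [0.001, 0.757, 0.653, 0.001]
ft_force: [3.4, -1.1, 4.4]
gripper_width: 0.22
```

Call:
carry_out --pt "0 0 0 0 -1" --pt "0 0 0 0 -1"

```text
clock: 6.85
tcp_pos: [598.8, 69.1, 97.5]
tool_rot: [0.001, 0.757, 0.653, 0.001]
ft_force: [1.7, -1.1, 5.4]
gripper_width: 0.221
```

Call:
carry_out --pt "0.007 0.05 0 0 -1" --pt "0.007 0.05 0 0 -1" --pt "0.007 0.05 0 0 -1" --pt "0 0 0 0 -1"

```text
clock: 7.25
tcp_pos: [599.0, 69.7, 97.5]
tool_rot: [0.001, 0.757, 0.653, 0.0]
ft_force: [1.3, -1.7, 5.6]
gripper_width: 0.218
```

Call:
carry_out --pt "0.007 0.05 0 0 -1" --pt "0.007 0.05 0 0 -1" --pt "0 0 0 0 -1"

```text
clock: 7.55
tcp_pos: [599.0, 70.1, 97.5]
tool_rot: [0.001, 0.757, 0.653, 0.0]
ft_force: [0.5, -3.1, 7.3]
gripper_width: 0.225
```

Call:
carry_out --pt "0.007 0.05 0 0 -1" --pt "0.007 0.05 0 0 -1" --pt "0 0 0 0 -1"

```text
clock: 7.85
tcp_pos: [599.0, 70.3, 97.5]
tool_rot: [0.002, 0.758, 0.653, -0.001]
ft_force: [1.9, -4.3, 7.4]
gripper_width: 0.222
```

The middle one is springy too, so it's sound. Next is the left spindle.

Call:
carry_out --pt "-0.021 -0.15 0 0 -1" --pt "-0.028 -0.2 0 0 -1" --pt "0 0 0 0 0.2" --pt "0 0 0 0 0.2" --pt "0 0 0 0 0.2"

```text
clock: 8.35
tcp_pos: [596.5, 69.1, 95.7]
tool_rot: [-0.001, 0.757, 0.653, -0.001]
ft_force: [1.3, -0.8, 0.1]
gripper_width: 0.409
```

Call:
carry_out --pt "0 0 2 0 0.2" --pt "0 0 3 0 0.2" --pt "0 0 0 0 0.2"

```text
clock: 8.65
tcp_pos: [599.6, 70.0, 149.8]
tool_rot: [0.001, 0.757, 0.653, 0.002]
ft_force: [0.6, -0.0, 0.4]
gripper_width: 0.589
```

Call:
carry_out --pt "0.56 3.8 0 0 0.2" --pt "0.56 3.8 0 0 0.2" --pt "0.56 3.77 0 0 0.2" --pt "0 0 0 0 0.2" --pt "0 0 0 0 0.2"

```text
clock: 9.15
tcp_pos: [613.4, 183.7, 145.3]
tool_rot: [-0.001, 0.756, 0.654, -0.001]
ft_force: [0.5, -0.2, 0.2]
gripper_width: 0.599
```

Call:
carry_out --pt "0 0 -2 0 0.2" --pt "0 0 -2 0 0.2" --pt "0 0 -1 0 0" --pt "0 0 0 0 -0.4" --pt "0 0 0 0 -0.5"

```text
clock: 9.65
tcp_pos: [614.9, 182.0, 96.8]
tool_rot: [0.0, 0.757, 0.653, 0.0]
ft_force: [0.5, 0.2, 0.6]
gripper_width: 0.413
```

Call:
carry_out --pt "0 0 0 0 -1" --pt "0 0 0 0 -1" --pt "0 0 0 0 -1" --pt "0 0 0 0 -1" --pt "0 0 0 0 -1"

```text
clock: 10.15
tcp_pos: [615.7, 182.8, 97.6]
tool_rot: [0.001, 0.757, 0.653, 0.001]
ft_force: [2.3, -0.7, 4.3]
gripper_width: 0.219
```

Call:
carry_out --pt "0 0 0 0 -1" --pt "0 0 0 0 -1"

```text
clock: 10.35
tcp_pos: [615.7, 182.8, 97.6]
tool_rot: [0.001, 0.757, 0.653, 0.001]
ft_force: [1.8, -0.4, 5.6]
gripper_width: 0.222
```

Call:
carry_out --pt "0.007 0.05 0 0 -1" --pt "0.007 0.05 0 0 -1" --pt "0.007 0.05 0 0 -1" --pt "0 0 0 0 -1"

```text
clock: 10.75
tcp_pos: [615.8, 183.5, 97.6]
tool_rot: [0.001, 0.757, 0.653, 0.0]
ft_force: [1.7, -2.2, 5.9]
gripper_width: 0.223
```

Call:
carry_out --pt "0.007 0.05 0 0 -1" --pt "0.007 0.05 0 0 -1" --pt "0 0 0 0 -1"

```text
clock: 11.05
tcp_pos: [615.9, 184.0, 97.6]
tool_rot: [0.001, 0.757, 0.653, 0.0]
ft_force: [1.9, -2.7, 6.2]
gripper_width: 0.219
```

Call:
carry_out --pt "0.007 0.05 0 0 -1" --pt "0.007 0.05 0 0 -1" --pt "0 0 0 0 -1"

```text
clock: 11.35
tcp_pos: [616.0, 184.5, 97.5]
tool_rot: [0.001, 0.757, 0.653, -0.0]
ft_force: [0.6, -3.5, 6.8]
gripper_width: 0.217
```

Call:
carry_out --pt "0.007 0.05 0 0 -1" --pt "0 0 0 0 -1"

```text
clock: 11.55
tcp_pos: [616.0, 184.7, 97.6]
tool_rot: [0.002, 0.757, 0.653, -0.0]
ft_force: [1.5, -3.9, 7.8]
gripper_width: 0.222
```

Call:
carry_out --pt "0.007 0.05 0 0 -1" --pt "0.007 0.05 0 0 -1" --pt "0 0 0 0 -1"

```text
clock: 11.85
tcp_pos: [616.1, 185.3, 97.5]
tool_rot: [0.002, 0.758, 0.653, -0.001]
ft_force: [1.0, -3.1, 7.9]
gripper_width: 0.217
```

Call:
carry_out --pt "0.007 0.05 0 0 -1" --pt "0.007 0.05 0 0 -1" --pt "0.007 0.05 0 0 -1" --pt "0 0 0 0 -1"

```text
clock: 12.25
tcp_pos: [616.3, 186.5, 97.4]
tool_rot: [0.002, 0.758, 0.653, -0.001]
ft_force: [1.0, -3.9, 7.7]
gripper_width: 0.218
```

Call:
carry_out --pt "0.007 0.05 0 0 -1" --pt "0.007 0.05 0 0 -1" --pt "0 0 0 0 -1"

```text
clock: 12.55
tcp_pos: [616.5, 187.5, 97.4]
tool_rot: [0.002, 0.758, 0.653, -0.001]
ft_force: [1.3, -4.0, 7.5]
gripper_width: 0.218
```

The force has levelled off over nearly 5 mm, so the left spindle is the worn one. I'll continue to its left stop.

Call:
carry_out --pt "0.007 0.05 0 0 -1" --pt "0.007 0.05 0 0 -1" --pt "0.007 0.05 0 0 -1" --pt "0 0 0 0 -1"

```text
clock: 12.95
tcp_pos: [616.7, 188.9, 97.2]
tool_rot: [0.002, 0.758, 0.653, -0.001]
ft_force: [1.1, -5.1, 7.6]
gripper_width: 0.222
```

Call:
carry_out --pt "0.007 0.05 0 0 -1" --pt "0.007 0.05 0 0 -1" --pt "0 0 0 0 -1"

```text
clock: 13.25
tcp_pos: [616.8, 189.8, 97.1]
tool_rot: [0.002, 0.758, 0.653, -0.001]
ft_force: [1.4, -5.0, 6.7]
gripper_width: 0.218
```

Call:
carry_out --pt "0.007 0.05 0 0 -1" --pt "0 0 0 0 -1" --pt "0 0 0 0 -1"

```text
clock: 13.55
tcp_pos: [616.8, 190.2, 97.0]
tool_rot: [0.002, 0.758, 0.653, -0.001]
ft_force: [1.6, -4.4, 6.1]
gripper_width: 0.22
```

Call:
carry_out --pt "0.007 0.05 0 0 -1" --pt "0.007 0.05 0 0 -1" --pt "0 0 0 0 -1"

```text
clock: 13.85
tcp_pos: [617.0, 191.0, 97.0]
tool_rot: [0.002, 0.758, 0.653, -0.001]
ft_force: [2.0, -5.0, 5.8]
gripper_width: 0.222
```

Run:
```python
from h import *
s=state();print(s['clock'],s['tcp_pos'],s['ft_force'])
p,d=eyes.grab_frame('side'); cv2.imwrite('pics/s2.png',cv2.resize(p[150:220,290:390,::-1],None,fx=8,fy=8,interpolation=cv2.INTER_CUBIC))
```

```text
13.85 [616.95068961 191.0266086   96.97331842] [ 2.02681859 -5.00106742  5.79972099]
```

View pics/s2.png

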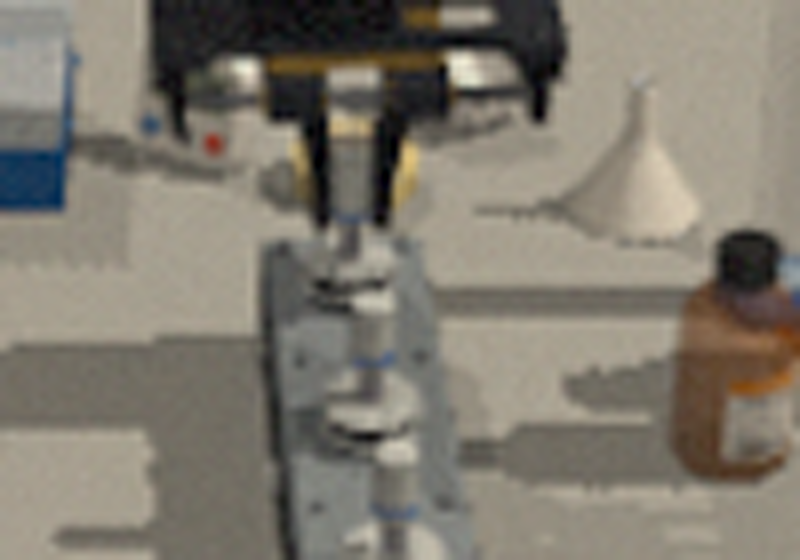

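The left head (around (350,170) in the crop) is held between the fingers and leans away from the camera, i.e. left. I'll nudge it on to feel the stop.

Call:
carry_out --pt "0.007 0.05 0 0 -1" --pt "0.007 0.05 0 0 -1" --pt "0 0 0 0 -1"

```text
clock: 14.2
tcp_pos: [617.0, 191.4, 96.9]
tool_rot: [0.002, 0.758, 0.653, -0.002]
ft_force: [0.5, -6.4, 7.7]
gripper_width: 0.217
```

The left stop is felt: force is rising at 8.7 mm. Now right.

Call:
carry_out --pt "-0.007 -0.05 0 0 -1" --pt "-0.015 -0.1 0 0 -1" --pt "-0.015 -0.1 0 0 -1" --pt "-0.015 -0.1 0 0 -1" --pt "-0.015 -0.1 0 0 -1"

```text
clock: 14.7
tcp_pos: [616.6, 190.5, 97.1]
tool_rot: [0.001, 0.757, 0.653, 0.001]
ft_force: [4.0, -1.1, 4.0]
gripper_width: 0.222
```

Call:
carry_out --pt "-0.015 -0.1 0 0 -1" --pt "-0.015 -0.1 0 0 -1" --pt "-0.015 -0.1 0 0 -1" --pt "-0.015 -0.1 0 0 -1" --pt "-0.015 -0.1 0 0 -1"

```text
clock: 15.2
tcp_pos: [616.1, 187.9, 97.3]
tool_rot: [-0.0, 0.757, 0.654, 0.003]
ft_force: [5.8, 1.2, 4.3]
gripper_width: 0.219
```

Call:
carry_out --pt "-0.015 -0.1 0 0 -1" --pt "-0.015 -0.1 0 0 -1" --pt "-0.015 -0.1 0 0 -1" --pt "-0.015 -0.1 0 0 -1" --pt "0 0 0 0 -1"

```text
clock: 15.7
tcp_pos: [615.8, 185.8, 97.4]
tool_rot: [-0.001, 0.757, 0.654, 0.004]
ft_force: [6.6, 4.1, 3.4]
gripper_width: 0.218
```

Call:
carry_out --pt "-0.015 -0.1 0 0 -1" --pt "-0.015 -0.1 0 0 -1" --pt "0 0 0 0 -1"

```text
clock: 16.0
tcp_pos: [615.5, 184.2, 97.4]
tool_rot: [-0.001, 0.757, 0.654, 0.004]
ft_force: [7.0, 4.1, 2.0]
gripper_width: 0.219
```

Call:
carry_out --pt "-0.015 -0.1 0 0 -1" --pt "-0.015 -0.1 0 0 -1" --pt "0 0 0 0 -1"

```text
clock: 16.3
tcp_pos: [615.2, 182.2, 97.4]
tool_rot: [-0.001, 0.757, 0.654, 0.004]
ft_force: [6.2, 4.2, 1.3]
gripper_width: 0.223
```

Call:
carry_out --pt "-0.015 -0.1 0 0 -1" --pt "-0.015 -0.1 0 0 -1" --pt "-0.015 -0.1 0 0 -1" --pt "-0.015 -0.1 0 0 -1" --pt "0 0 0 0 -1"

```text
clock: 16.8
tcp_pos: [614.5, 177.9, 97.2]
tool_rot: [-0.001, 0.757, 0.654, 0.004]
ft_force: [6.7, 4.1, 1.7]
gripper_width: 0.222
```

Call:
carry_out --pt "-0.015 -0.1 0 0 -1" --pt "-0.007 -0.05 0 0 -1" --pt "0 0 0 0 -1"

```text
clock: 17.1
tcp_pos: [614.3, 176.4, 97.1]
tool_rot: [-0.001, 0.757, 0.654, 0.004]
ft_force: [6.8, 3.5, 0.5]
gripper_width: 0.22
```

Call:
carry_out --pt "-0.007 -0.05 0 0 -1" --pt "-0.007 -0.05 0 0 -1" --pt "0 0 0 0 -1"

```text
clock: 17.4
tcp_pos: [614.1, 175.4, 97.0]
tool_rot: [-0.001, 0.757, 0.654, 0.004]
ft_force: [7.9, 3.8, 1.0]
gripper_width: 0.218
```

Call:
carry_out --pt "-0.007 -0.05 0 0 -1" --pt "-0.007 -0.05 0 0 -1" --pt "0 0 0 0 -1"

```text
clock: 17.7
tcp_pos: [614.0, 175.0, 97.0]
tool_rot: [-0.001, 0.756, 0.654, 0.004]
ft_force: [8.1, 4.1, 0.2]
gripper_width: 0.221
```

Call:
carry_out --pt "-0.007 -0.05 0 0 -1" --pt "0 0 0 0 -1"

```text
clock: 17.9
tcp_pos: [614.0, 174.8, 96.9]
tool_rot: [-0.002, 0.756, 0.654, 0.005]
ft_force: [7.0, 5.6, -0.8]
gripper_width: 0.222
```

The right stop is reached. I'll release and rise.

Call:
carry_out --pt "0 0 0 0 0.3" --pt "0 0 0 0 0.3" --pt "0 0 0 0 0.3" --pt "0 0 0 0 0.3" --pt "0 0 1 0 0.3"

```text
clock: 18.4
tcp_pos: [610.5, 169.1, 104.9]
tool_rot: [-0.001, 0.757, 0.653, -0.002]
ft_force: [0.3, -0.5, -0.2]
gripper_width: 0.585
```

Call:
carry_out --pt "0 0 3 0 1" --pt "0 0 4 0 1" --pt "-2 -2 2 0 1" --pt "-3 -3.5 0 0 1" --pt "-3 -3.5 0 0 1"

```text
clock: 18.9
tcp_pos: [531.8, 79.5, 197.9]
tool_rot: [0.0, 0.757, 0.654, 0.001]
ft_force: [-0.2, -0.8, -0.4]
gripper_width: 0.973
```

Call:
carry_out --pt "-2.5 -4 0 0 1" --pt "-2.5 -4 0 0 1" --pt "-2.5 -3 0 0 1" --pt "0 0 0 0 1" --pt "0 0 0 0 1"

```text
clock: 19.4
tcp_pos: [457.3, -30.7, 197.3]
tool_rot: [0.0, 0.758, 0.653, 0.0]
ft_force: [-0.4, -0.4, 0.3]
gripper_width: 0.998
```

Run:
```python
from h import *
s=state();print(s['clock'],s['tcp_pos'],s['ft_force'])
for n in('top','side'):
    p,d=eyes.grab_frame(n); np.save(n+'3d.npy',d); cv2.imwrite(f'pics/{n}3.png',p[:,:,::-1])
W0=cloud('top',np.load('top0d.npy')); W=cloud('top',np.load('top3d.npy'))
for n,(u,v) in dict(l=(264,161),m=(302,168),r=(341,173)).items():
  for w in(W0,W):
    w=w[v-14:v+15,u-14:u+15].reshape(-1,3); k=w[w[:,2]>115]; print(n,len(k),k.mean(0).round(1))
p=cv2.imread('pics/top3.png');q=cv2.imread('pics/side3.png')
a=cv2.resize(p[130:205,235:385],None,fx=5,fy=4,interpolation=cv2.INTER_CUBIC);b=cv2.resize(q[160:250,290:440],None,fx=5,fy=3.3,interpolation=cv2.INTER_CUBIC)
cv2.imwrite('pics/c3.png',np.vstack([a,b]))
```

```text
19.4 [457.33522125 -30.66989276 197.31991384] [-0.37853886 -0.38413052  0.33705857]
l 44 [615.6 180.9 129.5]
l 39 [614.1 172.7 129.4]
m 42 [598.6  68.3 128.8]
m 40 [598.7  68.3 129.7]
r 41 [581.8 -44.3 129.9]
r 413 [539.6 -35.9 292.2]
```

View pics/c3.png

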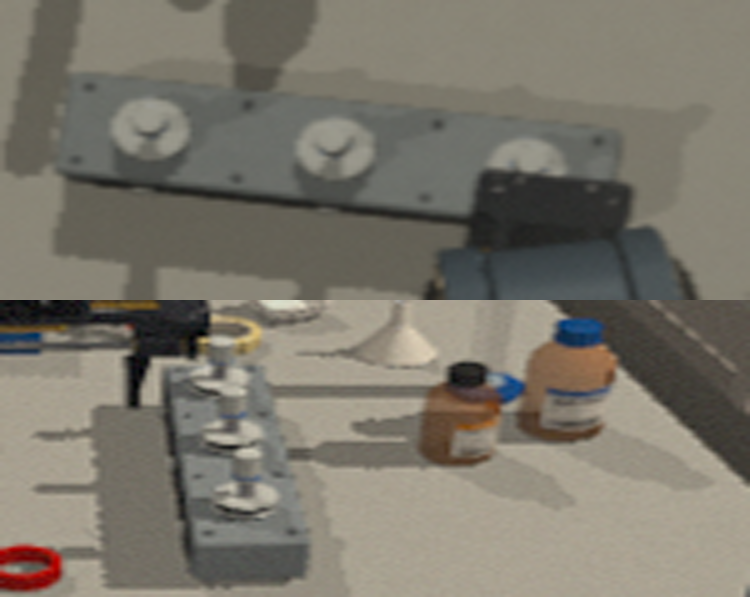

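The left spindle leans right (head moved about 8 mm); the other two haven't moved. Next, the collar.

Call:
carry_out --pt "-1.5 -0.9 -3 0 1" --pt "-1.5 -0.9 -4 0 1" --pt "0 0 -4 0 1" --pt "0 0 -3 0 1" --pt "0 0 -2 0 1"

```text
clock: 20.0
tcp_pos: [427.3, -46.6, 34.5]
tool_rot: [-0.001, 0.756, 0.654, -0.0]
ft_force: [-0.3, -1.2, 0.7]
gripper_width: 0.999
```

Call:
carry_out --pt "0 0 0 0 1" --pt "0 0 0 0 1" --pt "0 0 0 0 1"

```text
clock: 20.3
tcp_pos: [429.0, -47.6, 37.6]
tool_rot: [0.001, 0.757, 0.654, 0.001]
ft_force: [0.2, 0.4, -0.2]
gripper_width: 1.002
```

Call:
carry_out --pt "-0.1 -0.15 -1.5 0 1" --pt "0 0 -1 0 1" --pt "0 0 -0.7 0 1" --pt "0 0 0 0 0.4" --pt "0 0 0 0 0.4"

```text
clock: 20.8
tcp_pos: [426.8, -49.7, 4.8]
tool_rot: [0.0, 0.757, 0.653, 0.0]
ft_force: [-0.3, -0.2, -0.2]
gripper_width: 0.891
```

Call:
carry_out --pt "0 0 0 0 0.2" --pt "0 0 0 0 0" --pt "0 0 0 0 -0.5" --pt "0 0 0 0 -0.5" --pt "0 0 0 0 -0.5"

```text
clock: 21.3
tcp_pos: [426.7, -49.8, 4.8]
tool_rot: [0.0, 0.757, 0.653, 0.0]
ft_force: [-0.3, -0.0, 3.3]
gripper_width: 0.603
```

Run:
```python
from h import *
s=state();print(s['clock'],s['tcp_pos'],s['ft_force'],s['gripper_width'])
p,d=eyes.grab_frame('side'); cv2.imwrite('pics/s4.png',cv2.resize(p[160:280,240:400,::-1],None,fx=5,fy=5,interpolation=cv2.INTER_CUBIC))
```

```text
21.3 [426.66532702 -49.81027855   4.78428533] [-0.28356919 -0.040769    3.30347926] 0.6034702774418408
```

View pics/s4.png

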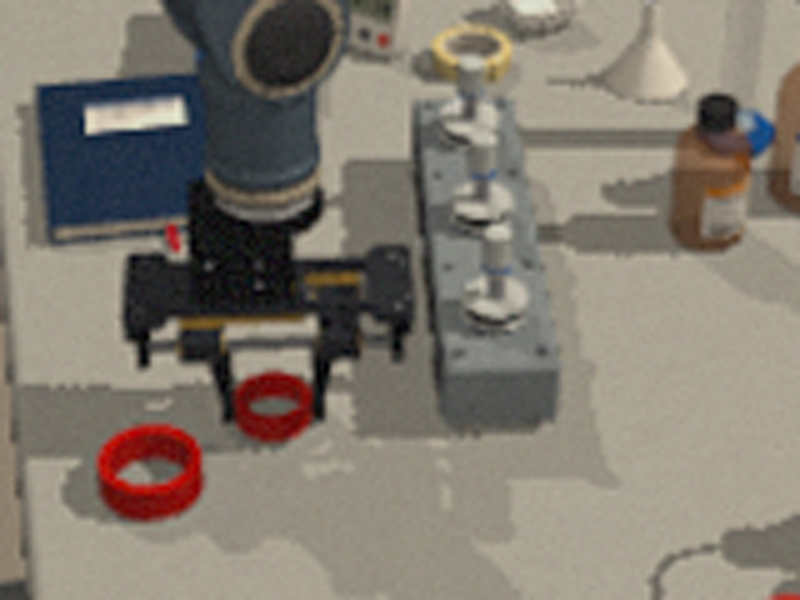

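The collar is held centrally between the jaws, at about (272,405). Lift and carry.

Call:
carry_out --pt "0 0 1 0 -1" --pt "0 0 3 0 -1" --pt "0 0 4 0 -1" --pt "0 0 4 0 -1" --pt "1.6 3 4 0 -1"

```text
clock: 21.85
tcp_pos: [439.7, -24.3, 164.3]
tool_rot: [0.0, 0.759, 0.651, -0.002]
ft_force: [1.9, -0.5, -1.7]
gripper_width: 0.604
```

Call:
carry_out --pt "2 4 2 0 -1" --pt "2.5 4 0 0 -1" --pt "3 4 0 0 -1" --pt "3 4 0 0 -1" --pt "3 3 0 0 -1"

```text
clock: 22.35
tcp_pos: [577.0, 171.9, 183.4]
tool_rot: [-0.0, 0.756, 0.654, 0.0]
ft_force: [0.7, -0.6, -0.3]
gripper_width: 0.604
```

Call:
carry_out --pt "2 0.5 0 0 -1" --pt "1.5 0 0 0 -1" --pt "0 0 0 0 -1" --pt "0 0 0 0 -1" --pt "0 0 0 0 -1"

```text
clock: 22.85
tcp_pos: [610.6, 173.5, 182.9]
tool_rot: [-0.0, 0.757, 0.653, -0.0]
ft_force: [-0.2, -0.1, -0.3]
gripper_width: 0.605
```

Run:
```python
from h import *
s=state();print(s['clock'],s['tcp_pos'],s['ft_force'],s['gripper_width'])
p,d=eyes.grab_frame('side'); cv2.imwrite('pics/s5.png',cv2.resize(p[130:230,290:410,::-1],None,fx=6,fy=6,interpolation=cv2.INTER_CUBIC))
```

```text
22.85 [610.63925803 173.4902985  182.87527422] [-0.23933248 -0.07865237 -0.33544254] 0.6046418180374965
```

View pics/s5.png

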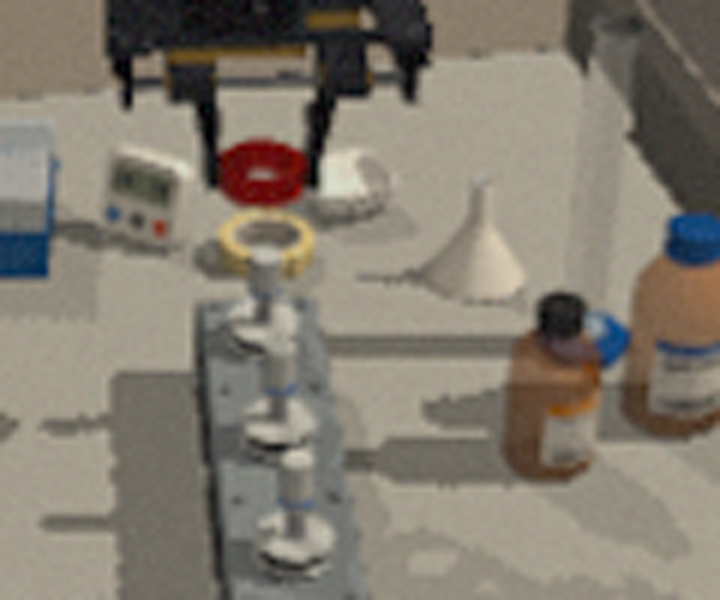

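The collar is above the leaning left spindle. A small correction, then down.

Call:
carry_out --pt "0.42 0.2 0 0 -1" --pt "0 0 -2 0 -1" --pt "0 0 -1.7 0 -1" --pt "0 0 0 0 -1" --pt "0 0 0 0 -1"

```text
clock: 23.4
tcp_pos: [616.0, 175.9, 146.0]
tool_rot: [-0.0, 0.757, 0.653, 0.0]
ft_force: [0.7, 0.5, -0.0]
gripper_width: 0.603
```

Run:
```python
from h import *
s=state();print(s['clock'],s['tcp_pos'],s['ft_force'],s['gripper_width'])
p,d=eyes.grab_frame('side'); cv2.imwrite('pics/s6.png',cv2.resize(p[130:230,290:410,::-1],None,fx=6,fy=6,interpolation=cv2.INTER_CUBIC))
print(proj('side',[614.8,176,145]),proj('side',[613.9,172.5,131]))
```

```text
23.4 [615.99302729 175.90070698 145.97155323] [ 0.67398283  0.50275864 -0.02761974] 0.6033877967214922
(np.float64(334.1423749894459), np.float64(168.24477200685217)) (np.float64(334.03556000529125), np.float64(171.9757645777765))
```

View pics/s6.png

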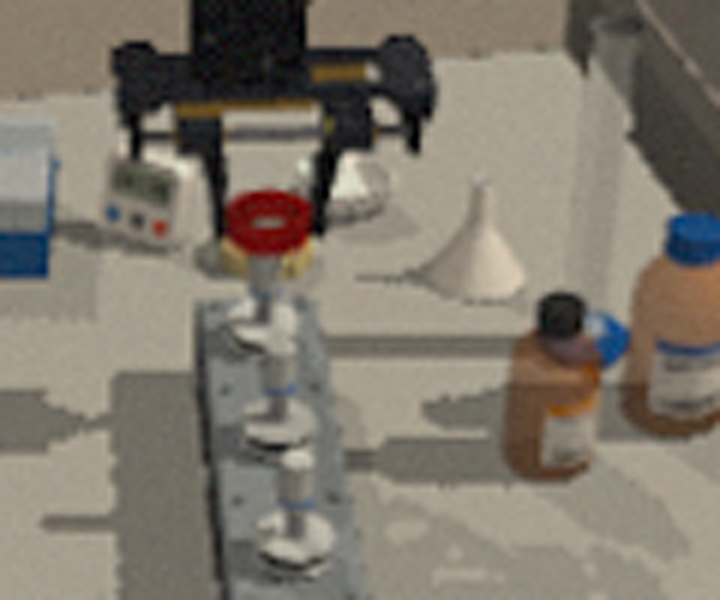

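The collar is centred over the head in the side view (collar about (268,222), head about (265,265)). I'll lower it slowly and watch the force.

Call:
carry_out --pt "-0.05 0 -0.5 0 -1" --pt "0 0 -0.8 0 -1" --pt "0 0 -0.8 0 -1" --pt "0 0 0 0 -1"

```text
clock: 23.85
tcp_pos: [614.5, 175.3, 123.0]
tool_rot: [-0.0, 0.757, 0.653, -0.001]
ft_force: [0.3, -0.4, -1.0]
gripper_width: 0.604
```

Call:
carry_out --pt "0 0 -0.8 0 -1" --pt "0 0 -0.8 0 -1" --pt "0 0 0 0 -1" --pt "0 0 0 0 -1"

```text
clock: 24.25
tcp_pos: [615.3, 175.8, 108.3]
tool_rot: [-0.0, 0.757, 0.653, -0.0]
ft_force: [-0.3, -0.3, -0.6]
gripper_width: 0.603
```

Run:
```python
from h import *
s=state();print(s['clock'],s['tcp_pos'],s['ft_force'],s['gripper_width'])
for n in('side','top'):
    p,d=eyes.grab_frame(n); cv2.imwrite(f'pics/{n}7.png',p[:,:,::-1])
p=cv2.imread('pics/side7.png');cv2.imwrite('pics/s7.png',cv2.resize(p[130:230,290:410],None,fx=6,fy=6,interpolation=cv2.INTER_CUBIC))
```

```text
24.25 [615.32173579 175.77128333 108.31430696] [-0.34849273 -0.30064513 -0.61534161] 0.6027929340001871
```

View pics/s7.png

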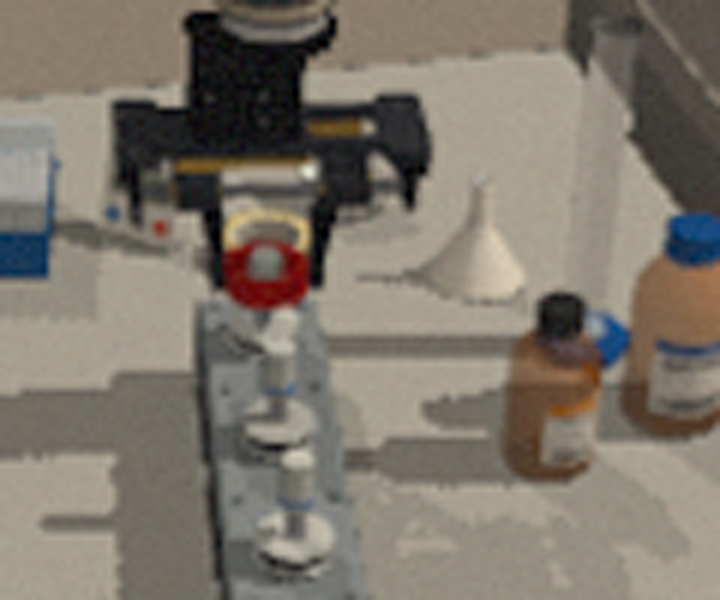

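The head pokes freely through the hole at about (267,262). Continue down.

Call:
carry_out --pt "0 0 -0.7 0 -1" --pt "0 0 -0.7 0 -1" --pt "0 0 -0.4 0 -1" --pt "0 0 0 0 -1" --pt "0 0 0 0 -1"

```text
clock: 24.85
tcp_pos: [615.4, 175.8, 90.4]
tool_rot: [-0.0, 0.757, 0.653, -0.0]
ft_force: [0.9, 0.8, -0.9]
gripper_width: 0.599
```

Call:
carry_out --pt "0 0 -0.1 0 -1" --pt "0 0 -0.1 0 -1" --pt "0 0 0 0 -1"

```text
clock: 25.15
tcp_pos: [615.4, 175.8, 88.7]
tool_rot: [0.0, 0.757, 0.653, 0.0]
ft_force: [-0.0, 0.2, -0.7]
gripper_width: 0.603
```

Call:
carry_out --pt "0 0 -0.1 0 -1" --pt "0 0 0 0 -1"

```text
clock: 25.35
tcp_pos: [615.4, 175.7, 87.6]
tool_rot: [-0.0, 0.757, 0.653, -0.0]
ft_force: [0.2, -1.0, -0.3]
gripper_width: 0.607
```

Call:
carry_out --pt "0 0 -0.1 0 -1" --pt "0 0 0 0 -1"

```text
clock: 25.55
tcp_pos: [615.4, 175.8, 86.5]
tool_rot: [-0.0, 0.757, 0.653, -0.0]
ft_force: [0.2, -0.0, -0.8]
gripper_width: 0.604
```

Call:
carry_out --pt "0 0 -0.1 0 -1" --pt "0 0 0 0 -1"

```text
clock: 25.75
tcp_pos: [615.4, 175.7, 85.5]
tool_rot: [-0.0, 0.757, 0.653, -0.0]
ft_force: [0.3, 0.3, -0.2]
gripper_width: 0.604
```

Call:
carry_out --pt "0 0 -0.05 0 -1" --pt "0 0 0 0 -1"

```text
clock: 25.95
tcp_pos: [615.4, 175.8, 85.1]
tool_rot: [-0.0, 0.757, 0.653, -0.0]
ft_force: [0.4, -0.6, -0.6]
gripper_width: 0.611
```

Within about a millimetre of the pulley and no contact force, so I'll release.

Call:
carry_out --pt "0 0 0 0 0.3" --pt "0 0 0 0 0.4" --pt "0 0 0 0 0.6" --pt "0 0 0 0 0.7" --pt "0 0 0 0 0.7"

```text
clock: 26.45
tcp_pos: [615.5, 175.8, 85.2]
tool_rot: [0.0, 0.757, 0.653, 0.0]
ft_force: [0.5, -0.8, -0.4]
gripper_width: 0.831
```

Run:
```python
from h import *
s=state();print(s['clock'],s['tcp_pos'],s['ft_force'],s['gripper_width'])
p,d=eyes.grab_frame('side');cv2.imwrite('pics/s8.png',cv2.resize(p[130:230,290:410,::-1],None,fx=6,fy=6,interpolation=cv2.INTER_CUBIC))
```

```text
26.45 [615.48542731 175.80113791  85.22242639] [ 0.51101643 -0.76934906 -0.40860831] 0.831416548086112
```

View pics/s8.png

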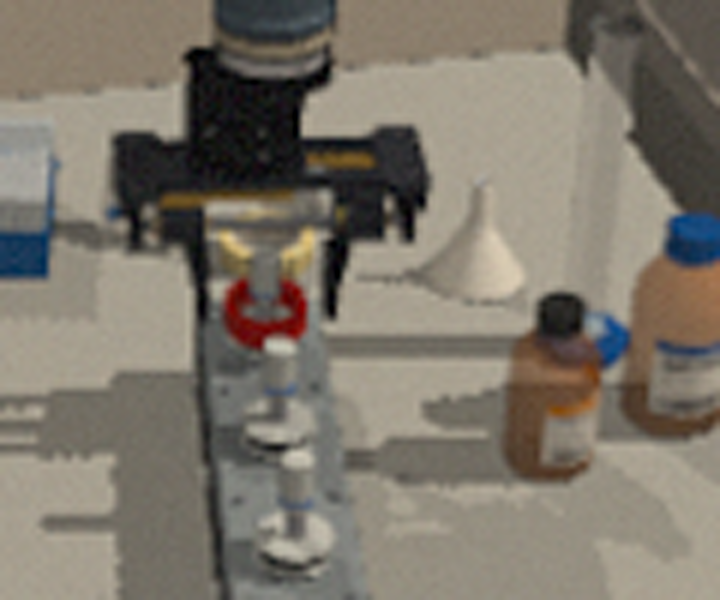

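The collar sits round the shaft on the pulley and the fingers are clear on both sides. I'll rise and clear the view.

Call:
carry_out --pt "0 0 1 0 0.7" --pt "0 0 2 0 0.7" --pt "0 0 3 0 0.7" --pt "0 0 4 0 0.7" --pt "0 0 2 0 0.7"

```text
clock: 27.0
tcp_pos: [616.8, 176.8, 209.7]
tool_rot: [0.001, 0.757, 0.653, 0.003]
ft_force: [1.0, 1.1, 0.0]
gripper_width: 0.848
```

Call:
carry_out --pt "-3 -3 0 0 0.7" --pt "-3 -4 0 0 0.7" --pt "-3 -4 0 0 0.7" --pt "-3 -4 0 0 0.7" --pt "-2 -3 0 0 0.7"

```text
clock: 27.5
tcp_pos: [473.3, -6.6, 205.7]
tool_rot: [0.001, 0.758, 0.653, -0.001]
ft_force: [-0.1, -0.3, 0.3]
gripper_width: 0.852
```

Call:
carry_out --pt "0 0 0 0 0.7" --pt "0 0 0 0 0.7" --pt "0 0 0 0 0.7"

```text
clock: 27.8
tcp_pos: [476.3, -2.9, 205.9]
tool_rot: [0.0, 0.757, 0.654, 0.001]
ft_force: [-0.1, -0.3, -0.2]
gripper_width: 0.848
```

Run:
```python
from h import *
s=state();print(s['clock'],s['tcp_pos'],s['ft_force'])
for n in('top','side'):
    p,d=eyes.grab_frame(n); np.save(n+'9d.npy',d); cv2.imwrite(f'pics/{n}9.png',p[:,:,::-1])
W=cloud('top',np.load('top9d.npy'))
for n,(u,v) in dict(l=(264,161),m=(302,168)).items():
    w=W[v-14:v+15,u-14:u+15].reshape(-1,3); k=w[w[:,2]>115]; print(n,len(k),k.mean(0).round(1))
p=cv2.imread('pics/top9.png');q=cv2.imread('pics/side9.png')
hsv=cv2.cvtColor(p,cv2.COLOR_BGR2HSV); m=((hsv[...,0]<8)|(hsv[...,0]>172))&(hsv[...,1]>140)&(hsv[...,2]>70)
m[:, :240]=0;m[:,300:]=0;m[190:]=0
w=W[m];print('collar',m.sum(),np.nanmean(w,0),np.nanpercentile(w[:,2],[10,50,90]),cv2.minEnclosingCircle(np.array([atz('top',x,y,98)[:2] for y,x in np.argwhere(m)],np.float32)))
k=w[w[:,2]>88]; A=np.c_[k[:,:2]-k[:,:2].mean(0),np.ones(len(k))];print('plane',np.linalg.lstsq(A,k[:,2],rcond=None)[0])
a=cv2.resize(p[130:205,235:385],None,fx=5,fy=4,interpolation=cv2.INTER_CUBIC);b=cv2.resize(q[160:250,290:440],None,fx=5,fy=3.3,interpolation=cv2.INTER_CUBIC)
cv2.imwrite('pics/c9.png',np.vstack([a,b]))
```

```text
27.8 [476.34939926  -2.94391999 205.8862355 ] [-0.13376615 -0.25772471 -0.18653539]
l 39 [614.2 172.4 129. ]
m 40 [598.8  68.6 129.6]
collar 112 [614.23989451 174.63863706  93.80929042] [91.13054947 95.64056347 99.67716264] ((614.5097045898438, 173.23065185546875), 26.793819427490234)
plane [3.22949190e-02 1.15056443e-01 9.60863157e+01]
```

View pics/c9.png

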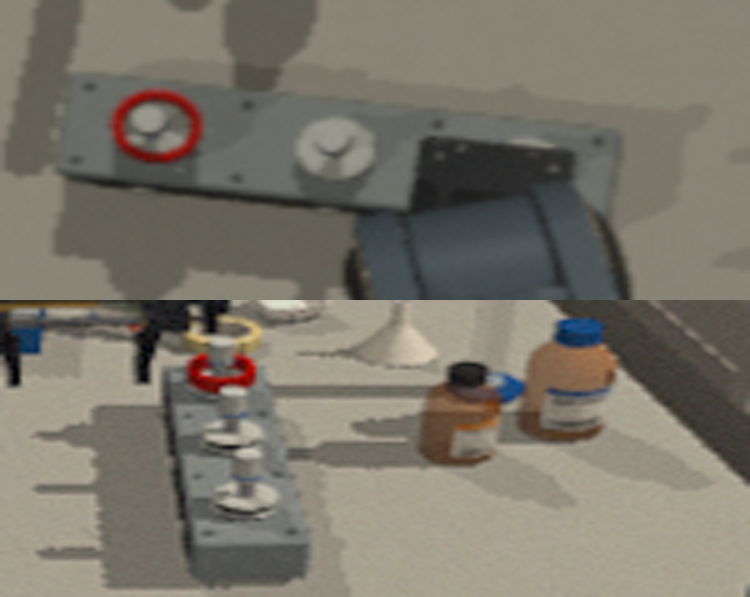

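The collar rests flush on the tilted pulley, and the left head still leans right (y 172.4 mm, against 180.9 mm at the start). Handing in.

```bash
python3 -c "
from rig import job; print(job.hand_in())"
```

```text
the job is handed in; nothing more can be done
None
```

The left spindle is the worn one. It now leans on its right stop with the red collar resting on its pulley, and I handed the job in at about 28 s.

- **Finding the play:** I rocked each spindle to the left first, watching the force on the tool. The right one reached about 4 N at 1.0 mm and the middle one about 3 N at 1.2 mm, both still rising, so they are sound. The left one's force levelled off at about 3–4 N, and it moved nearly 9 mm.
- **Stops:** I rocked the left spindle to its left stop, where the force reached about 6.4 N. I then rocked it about 16.8 mm back to its right stop, where it reached about 5.6 N.
- **Collar:** I lowered the smaller ring over the leaning head with no contact force showing, and released it about 1 mm above the pulley.

**Last checks:**
- **Lean:** near its top, the left head sits about 8.5 mm right of where it started and did not move when the collar went on.
- **Fit:** the collar is tilted about 6.5° with the pulley, about 4 mm off its axis. Its top face averages 96 mm above the bench, which fits resting on the pulley.
- **Surroundings:** the middle spindle is unchanged and the arm is clear of everything. The arm partly hid the right spindle in the last top picture, so I only saw that one from the side. I did not measure the bystanders again; the arm touched none of them.

**Things that disagreed:**
- Friction on the left spindle felt higher than the 1 N stated, probably from the gripper pads twisting on the head. This left the first 2 mm of its test unclear until the force levelled off.
- While I rocked it to the right, the tool also showed 6–8 N along x, across the rocking direction.

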